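# Put the long glass lamp on the shop's lamp tester

### The job

Test the long stick lamp: slide the tester's tailstock fully back to its open stop, lay the lamp in the tester's guides with its long head towards the contact head and let go of it, then slide the tailstock up until it holds the lamp home against the contact head, and finally throw the start lever fully over, away from the robot. The lamp is glass: put it down softly and never grip or push it with more than about 30 N. Leave the short lamp and the other things on the table where they are.

Things in the scene. Friction and masses are not known exactly. Their poses are not given: they have to be found in the camera images.
- tester: lamp tester bolted to the table: grey base plate 130 (x) x 380 (y) x 16 mm. Origin: centre of its underside; z up, y along its slide. The contact head, a grey block 90 (x) x 70 (y) mm, its top 85 mm over the table, stands at the -y end, the tailstock slides at the +y end
- contact_face (a point): centre of the contact head's flat face, which looks along the tester's +y: x = 0, y = -110 mm, 52 mm over the table. The lamp's head end face must bear on it
- bed (a point): middle of the lamp bed, on top of its two white rails, 30 mm over the table, x = 0, y = 0 of the tester (axes the same). Rails 32 mm wide over both, y = -110 to +125 mm. Guide cheeks 54 mm apart, flaring to about 80 mm at 63 mm over the table, stand at y = -107 to -53 and +40 to +112 mm; between these the sides are open for fingers
- tailstock (a joint): tailstock on its slide, m: its black nose face (36 mm wide) is 90 mm + this value from the contact face. 0.135 = open stop (225 mm gap), 0 = other end; stays where it is left, slides with about 2 N. With the lamp held home it reads 0.080
- tailstock_grip (a point): on the tailstock's handle, an upright aluminium fin 60 mm across the slide (tester's x), 16 mm thick along it (y), 89 to 134 mm over the table; this point at the fin's centre, 115 mm over the table, 35 mm behind (+y of) the nose face. The grey bridge under the fin is 120 (x) x 46 (y) mm, top 89 mm over the table
- start_lever (a joint): start lever on top of the contact head, rad: 0 = leaning towards the robot, 1.0 = fully over, leaning away (tester's +x); stays where it is left. Pivot at x = 0, y = -146 mm of the tester, 107 mm over the table; steel rod 10 mm thick, upright at 0.5
- start_lever_tip (a point): centre of the black ball (26 mm across) at the end of the start lever, 80 mm from the pivot
- lamp: the long stick lamp, 170 mm long, 0.25 kg, loose, lying on the table: a glass tube 32 mm in diameter with square dark metal ends 44 x 44 mm; the head end is 44 mm long with ribs, the tail end only 18 mm. Origin: centre of its underside; x along it towards the head; tube axis 22 mm above the origin, tube from x = -67 to +41 mm
- lamp_head (a point): centre of the end face of the long lamp's head (85 mm along x from its middle, 22 mm above its underside)
- short_lamp: the other glass stick lamp, same build but only 110 mm long (44 mm square ends); lies loose near the long lamp; not to be tested. Origin: centre of its underside, x axis towards its long head
- lantern: standing camping lantern with a glass globe, 106 mm across, 190 mm high, loose. Origin: centre of its foot
- carton: small closed cardboard carton 120 x 80 x 70 mm, loose. Origin: centre of its underside
- mug: white ceramic mug, 80 mm across, 85 mm high, loose, handle at its own +y. Origin: centre of its foot
- power_bank: flat black power bank 140 x 70 x 20 mm, loose. Origin: centre of its underside
- screwdriver: screwdriver 180 mm long with a black handle, lying loose. Origin: on its axis at the underside
- jar: glass jar with a steel cap, 70 mm across, 90 mm high, loose. Origin: centre of its foot
There are look-alikes about, which are no part of the job. Leave any green or orange look-alike of the lamp alone.

How it is judged:
On the way, in this order (a step that is already met when the one before it is completed fails the run):
1. the tailstock is slid back to its open stop (within 6 mm) (value of joint tailstock above 0.129 m), for 0.1 s.
2. the long lamp lies level in the guides, head towards the contact head, let go (z of lamp in the frame of tester between 0.025 and 0.035 m and x of lamp in the frame of tester between -0.009 and 0.009 m and angle between the x axis of lamp and the y axis of tester, either way round below 0.12 rad and angle between lamp's own x axis and vertical between 1.5 and 1.64 rad and y of lamp_head in the frame of tester between -0.116 and -0.03 m and contact force between the fingers and lamp below 0.2 N), for 0.2 s.
3. the tailstock is slid up and holds the lamp home against the contact head (5 mm at each end) (all of step 2 and y of lamp_head in the frame of tester below -0.105 m and value of joint tailstock between 0.074 and 0.085 m), for 0.2 s.
4. the start lever is thrown over (value of joint start_lever above 0.85 rad), for 0.1 s.
At the end, for the whole second after the job is handed in: The long lamp rests released on the rails between the guides (9 mm of the centre line, 5 mm of height), head within 5 mm of the contact face, the tailstock within 5 mm of holding it (reads 0.074 to 0.085), and the start lever is over (more than 0.85 rad) (all of step 3 and value of joint start_lever above 0.85 rad and linear speed of lamp below 0.02 m/s); the robot touches nothing.
It fails at once if the glass lamp is squeezed, pushed or struck with more than about 40 N (the forces on its two sides count together: 80 N) (contact force between lamp and anything else above 80 N).
It fails at once if the short lamp or another loose thing is moved by more than 30 mm (distance of any of short_lamp, lantern, carton, mug, power_bank, screwdriver, jar from where it was at the start of the episode above 0.03 m).
It also fails if it takes over 72 s, if anything falls off the work surface, if the arm or the gripper's body presses on something with over 40 N, if the wrist force passes 120 N, or if a joint passes its speed limit or range.

### The arm

A 6-joint arm with a two-finger parallel gripper is mounted at the origin on the work surface. World frame = base frame: x ahead of the robot, y to its left, z up, the work surface at z = 0. Lengths are in m, angles in rad, forces in N, time in s.
With the tool pointing down it reaches from about 0.35 to 0.85 m from the base axis. Payload 8.1 kg.
Tool frame: the origin (TCP) lies on the centre line of the jaws, within the pads' length; the fingertips stand robot.tips_ahead ahead of it and the grasp point (between the pads) lies 6 mm ahead of it (robot.tips_ahead is the distance from the TCP to the fingertips, in m); z points along the fingers, y is the line along which they close (so a half turn about z gives the same grasp; the last joint's range is limited). The gripper opens to 93 mm and grips with 3 to 60 N. Pads are 15 mm wide; open, the fingers measure 128 mm over their backs; the gripper's body (75 mm by 188 mm) begins 65 mm behind the grasp point.
Start: joints at [1.117, 0.13, 1.488, -0, 1.523, -0.085], TCP at [0.216, 0.56, 0.207] pointing down, gripper open.
Joint ranges: [-2.96, 2.96], [-0.89, 2.26], [0.02, 2.5], [-1.34, 4.48], [0, 2.73], [-2.66, 2.66]. Speed limits (rad/s): [2.39, 2.39, 2.79, 3.14, 3.14, 3.14].

### API

Orientations are given as a rotation vector (axis times angle).
In Python, from plant import robot gives the robot as it stands.
- The arm moves only by the tool apply_moves, never from a script. Its arguments are lists of equal length, an entry for each row: "delta_pos": the shift along the tool's x, y, z in cm, a list of three; "twist": the turn about the tool's z in rad. A call has 1 to 8 rows; each row shifts and turns the commanded pose from where the row before left it, along the tool's axes as they then stand; what a row does not reach is not made up. A row lasts 1/8 s, in which the tool goes at most 62.5 mm and 10.7 degrees, less where a joint would pass 70% of its speed; a pose out of reach is approached as far as the arm can. A call with a gripper value outside its range is refused whole. "gripper" is the finger opening in cm, from 0 to 9.3, set as the call begins (left out, the last holds). The fingers move at their own pace and stop on an object; "squeeze" is the grip in N (left out, the last holds). Time passes only in rows, so rows that do not move let the fingers close. It gives the time, the measured TCP pose, the force, the opening and the grip force at its end, in the units of the state.
- robot.read_state(): the state, without advancing time (a new reading comes with each control period).
- robot.read_camera(name): name is "side" or "top" or "wrist"; returns a dict with "frame" (480x640x3 uint8, red, green, blue), "vertical_fov" (degrees; the focal length in pixels is half the picture's height over the tangent of half this angle, whatever the lens; pixels are square), "cx", "cy" (the principal point, pixels), "R" (3x3) and "t" (3): a world point X has camera coordinates R X + t. Camera axes: x right, y down, z forward; pixel columns grow to the right and rows downward; lengths in m; the calibration is good to about 2 mm. A picture is of the moment at which its call begins. There is no depth.
- robot.close_job(): hands the job in; it is judged then, once.
The state is a dict: "t": time; "q": joint angles; "dq": joint speeds; "joint_torque": joint torques, N m; "tool_pos": TCP position; "orientation": TCP orientation; "force": force on the tool from outside, world axes, zero at the start; "wrist_torque": the same for the moment, N m; "opening": finger opening in m; "gripper_force": force on a finger pad.
Only numpy, scipy, OpenCV 4.12 (cv2) and the standard library are available. Lean on these libraries where they do the work, as an engineer would, in place of code of your own. Each camera call takes 0.05 s, during which the arm holds its last target. There are 200 camera calls.

## Working session

There is one attempt and no reset: what is moved stays moved. The work goes in short steps, Python scripts to look and compute and a tool call to move; the robot and the scene stay as the last step left them, time stands still between calls to the robot, and variables do not carry over. Pictures are saved under pics/ and viewed, at most 10 in all, crops included, and the job is handed in when it is done.

Besides the shell and the picture viewer there is one more tool, called after "Call:" by a JSON object that holds its "name" and its "arguments". apply_moves: Moves the arm, as the interface text tells. Its arguments: {"type":"object","properties":{"delta_pos":{"type":"array"},"twist":{"type":"array"},"gripper":{"type":"number"},"squeeze":{"type":"number"}},"required":["delta_pos","twist"]}

```bash
mkdir -p pics; ls
cat > h.py <<'E'
import numpy as np, cv2, pickle
from plant import robot
def snap(n):
    c=robot.read_camera(n); pickle.dump(c,open(f'{n}.pkl','wb')); return c
def load(n): return pickle.load(open(f'{n}.pkl','rb'))
def K(c):
    f=240/np.tan(np.radians(c['vertical_fov'])/2); return f
def ray(c,u,v,z):
    R=np.array(c['R']);t=np.array(c['t']);f=K(c)
    d=R.T@np.array([(u-c['cx'])/f,(v-c['cy'])/f,1]); o=-R.T@t
    return o+d*(z-o[2])/d[2]
def proj(c,X):
    p=np.array(c['R'])@np.array(X)+np.array(c['t']); f=K(c)
    return [f*p[0]/p[2]+c['cx'],f*p[1]/p[2]+c['cy']]
E
python3 - <<'E'
from h import *
for n in ['top','side']:
    c=snap(n); cv2.imwrite(f'pics/{n}0.png',c['frame'][:,:,::-1]); print({k:c[k] for k in c if k!='frame'})
s=robot.read_state(); print(s, robot.tips_ahead)
E
```

```text
pics
{'vertical_fov': 56.589224786487634, 'cx': 325.07748302805794, 'cy': 242.4474330722717, 'R': array([[ 0.00146571, -0.99950813,  0.03132634],
       [-0.98599282, -0.00666913, -0.16665435],
       [ 0.1667813 , -0.03064328, -0.98551762]]), 't': array([-4.72061114e-04,  4.94155151e-01,  1.15671269e+00])}
{'vertical_fov': 55.37876954063492, 'cx': 314.0795138667832, 'cy': 235.47547081172658, 'R': array([[ 0.89403545, -0.44778447,  0.01377254],
       [-0.29254955, -0.60682783, -0.73903636],
       [ 0.33928656,  0.65669556, -0.67352474]]), 't': array([-0.43166797,  0.26611379,  0.94708747])}
{'t': 0.1, 'q': array([ 1.11657423e+00,  1.31105457e-01,  1.48917635e+00, -1.61723129e-05,
        1.52298099e+00, -8.54001522e-02]), 'dq': array([ 0.00074829, -0.0001567 , -0.00262547,  0.00312252, -0.00029703,
       -0.00234114]), 'joint_torque': array([ 7.93989311e-04, -5.61337960e+01, -4.93096590e+01,  7.70473899e-02,
        2.90251721e-02, -5.85551925e-05]), 'tool_pos': array([0.2160611 , 0.55917785, 0.20617724]), 'orientation': array([-5.75985884e-01, -3.08790206e+00,  2.53496212e-03]), 'force': array([-0.75819922, -0.61995585, -0.95303656]), 'wrist_torque': array([-0.01877398,  0.06185918, -0.01791013]), 'gripper_force': 0.0, 'opening': 0.0931828847774151} 0.025
```

View pics/top0.png

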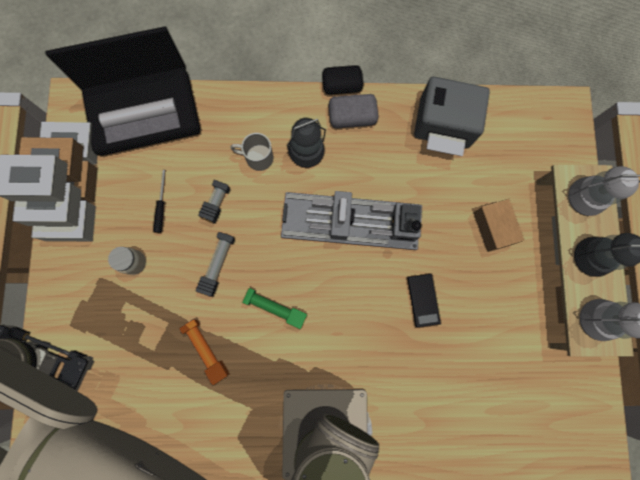

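View pics/side0.png

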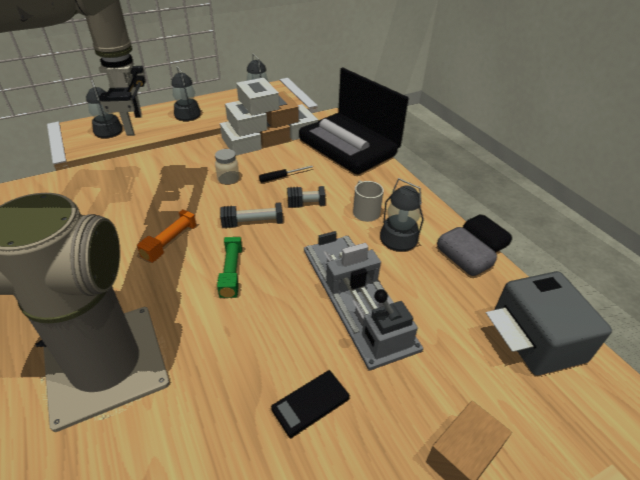

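The top view shows the tester centred near (352,220). Its contact head is at (408,226) and its tailstock at (342,213). The long lamp runs from its tail at (227,239) to its head at (207,284). The short lamp is at (214,200), and the green and orange look-alikes are nearer the robot. I'll enlarge the work area.

Run:
```python
from h import *
c=load('top');f=c['frame'][:,:,::-1]
a=cv2.resize(f[180:260,270:430],None,fx=5,fy=5,interpolation=cv2.INTER_CUBIC)
b=cv2.resize(f[225:305,185:265],None,fx=2.5,fy=2.5,interpolation=cv2.INTER_CUBIC)
im=np.zeros((600,800,3),np.uint8);im[:400]=a;im[400:,:200]=b
s=load('side')['frame'][:,:,::-1]
im[400:,200:600]=cv2.resize(s[190:260,200:340],(400,200),interpolation=cv2.INTER_CUBIC)
cv2.imwrite('pics/crop.png',im)
# lamp mask: dark+grey, low saturation
hsv=cv2.cvtColor(f.copy(),cv2.COLOR_BGR2HSV)
for nm,(u0,u1,v0,v1) in dict(lamp=(190,240,228,300),tester=(270,430,185,255)).items():
    m=((hsv[...,1]<70)).astype(np.uint8);k=np.zeros_like(m);k[v0:v1,u0:u1]=1;m*=k
    m=cv2.morphologyEx(m,cv2.MORPH_CLOSE,np.ones((3,3)))
    cs,_=cv2.findContours(m,0,2);q=max(cs,key=cv2.contourArea)
    r=cv2.minAreaRect(q);bp=cv2.boxPoints(r);print(nm,r)
    for z in (0.016,0.022,.03,.044): 
        P=np.array([ray(c,u,v,z)[:2] for u,v in bp]);print(z,P.round(4).tolist(),P.mean(0))
```

```text
lamp ((215.0335235595703, 263.9852600097656), (18.07053565979004, 64.15298461914062), 21.250507354736328)
0.016 [[0.3656, 0.3483], [0.5288, 0.2933], [0.5109, 0.2469], [0.3484, 0.3029]] [0.43840628 0.29787044]
0.022 [[0.3653, 0.3468], [0.5276, 0.2921], [0.5098, 0.2459], [0.3481, 0.3016]] [0.43768961 0.29657924]
0.03 [[0.3648, 0.3447], [0.5261, 0.2904], [0.5084, 0.2445], [0.3477, 0.2998]] [0.43673405 0.29485764]
0.044 [[0.364, 0.3411], [0.5233, 0.2874], [0.5059, 0.242], [0.3471, 0.2968]] [0.43506182 0.29184485]
tester ((351.8811340332031, 217.807373046875), (138.9723663330078, 51.78645324707031), 5.19442892074585)
0.016 [[0.5119, 0.1235], [0.6586, 0.1131], [0.6262, -0.2758], [0.4794, -0.2575]] [ 0.56905847 -0.07417132]
0.022 [[0.5109, 0.1231], [0.6568, 0.1127], [0.6246, -0.2742], [0.4785, -0.2561]] [ 0.56769196 -0.07361207]
0.03 [[0.5094, 0.1225], [0.6544, 0.1122], [0.6224, -0.2721], [0.4773, -0.2541]] [ 0.56586996 -0.0728664 ]
0.044 [[0.5069, 0.1216], [0.6502, 0.1114], [0.6185, -0.2685], [0.4751, -0.2507]] [ 0.56268144 -0.07156148]
```

View pics/crop.png

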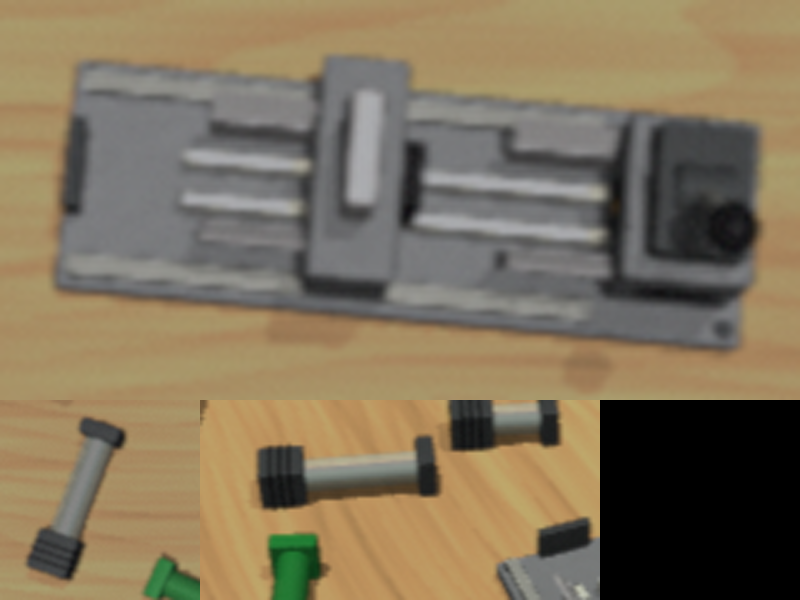

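The crop gives the tester's visible base corners at crop (78,62), (57,288) and (738,347), and the fin top centre at about (364,149). The lamp's ribbed head is at its lower left end and the start lever ball is at (733,226).

Run:
```python
from h import *
c=load('top')
g=lambda u,v,z: ray(c,270+u/5-.4,180+v/5-.4,z)[:2]
A=g(78,62,.016);B=g(57,288,.016);C=g(738,347,.016)
print(A,B,C,np.linalg.norm(A-B),np.linalg.norm(B-C))
yd=(B-C)/np.linalg.norm(B-C);xd=np.array([yd[1],-yd[0]])
print('yaw',np.arctan2(-yd[0],yd[1]),'yaw2',np.arctan2(*(A-B)[::-1]))
ctr=(A+C)/2; print('ctr',ctr, 'from BC', (B+C)/2+.065*xd)
# rails top z .03
for (u,v) in [(182,157),(304,167),(425,180),(604,192),(182,200),(604,236)]:
    P=g(u,v,.03)-ctr; print('rail',P@xd,P@yd)
F=[g(u,v,.134) for u,v in [(357,88),(383,92),(372,210),(345,206)]];F=np.array(F)
print('fin',F.mean(0),(F.mean(0)-ctr)@xd,(F.mean(0)-ctr)@yd)
b=g(733,226,.177);print('ball',b,(b-ctr)@xd,(b-ctr)@yd)
print('lantern',ray(c,307,158,.01),'mug',ray(c,258,155,.04))
# side-view check of tester corners
s=load('side'); 
for P in (A,B,C): print(proj(s,[*P,.016]))
print('lampends',proj(s,[.3567,.3242,.022]),proj(s,[.5187,.269,.022]))
```

```text
[0.64051238 0.11232304] [0.51224263 0.12171853] [ 0.48186358 -0.25335524] 0.1286133873986298 0.37630202601720647
yaw -0.08081844678390411 yaw2 -0.07311731370990816
ctr [ 0.56118798 -0.0705161 ] from BC [ 0.56184094 -0.07106584]
rail 0.011931800384781477 0.12556186396327798
rail 0.012326271844455037 0.0583979327874498
rail 0.010986790544909836 -0.008470813022324912
rail 0.013068968418555682 -0.10734100884888492
rail -0.012102386957920725 0.12340713425747545
rail -0.011609682457737334 -0.10876745497136611
fin [ 0.56311267 -0.0391156 ] -0.0006165696266294928 0.03145338904408151
ball [ 0.51585697 -0.21396768] -0.03360212632791734 -0.1466429502745873
lantern [0.74294588 0.05241791 0.01      ] mug [0.73877681 0.18773185 0.04      ]
[np.float64(347.9485556654977), np.float64(235.00853524727012)]
[np.float64(303.3235024328351), np.float64(247.22393396344538)]
[np.float64(369.34877310208225), np.float64(366.32527255992613)]
lampends [np.float64(221.0242243322512), np.float64(216.97126584867326)] [np.float64(282.72814108067126), np.float64(212.29472228260886)]
```

Call:
{"name": "apply_moves", "arguments": {"delta_pos": [[-3.4, -2.7, -0.3], [-3.4, -2.7, -0.3], [-3.4, -2.7, -0.3], [-3.4, -2.7, -0.3], [-3.4, -2.7, -0.3], [-3.4, -2.7, -0.3], [-3.4, -2.7, -0.3], [-3.4, -2.7, -0.3]], "twist": [0, 0, 0, 0, 0, 0, 0, 0]}}

```text
t: 1.1
tool_pos: [0.3924, 0.2588, 0.2309]
orientation: [-0.576, -3.088, 0.0]
force: [0.1, 1.0, 0.2]
opening: 0.0931
gripper_force: 0.0
```

Call:
{"name": "apply_moves", "arguments": {"delta_pos": [[-3.4, -2.7, 0], [-3.4, -2.7, 0], [-3.4, -2.7, 0], [-3.4, -2.7, 0], [-3.4, -2.7, 0], [-3.4, -2.7, 0], [-3.4, -2.7, 0], [-3.4, -2.7, 0]], "twist": [0, 0, 0, 0, 0, 0, 0, 0]}}

```text
t: 2.1
tool_pos: [0.5683, -0.0407, 0.2306]
orientation: [-0.576, -3.088, -0.0]
force: [-0.9, 1.1, 0.6]
opening: 0.0929
gripper_force: 0.0
```

Call:
{"name": "apply_moves", "arguments": {"delta_pos": [[0, 0, 0], [0, 0, 0], [0, 0, 0], [0, 0, 0], [0, 0, 0], [0, 0, 0], [0, 0, 0], [0, 0, 0]], "twist": [0.18, 0.18, 0.18, 0.18, 0.18, 0.18, 0.18, 0.18]}}

```text
t: 3.1
tool_pos: [0.5676, -0.0393, 0.2306]
orientation: [-2.475, -1.934, 0.001]
force: [0.1, 1.1, -0.1]
opening: 0.0933
gripper_force: 0.0
```

Call:
{"name": "apply_moves", "arguments": {"delta_pos": [[0, 0, 0], [0, 0, 0], [0, 0, 0], [0, 0, 0], [0, 0, 0], [0, 0, 0], [0, 0, 0], [0, 0, 0]], "twist": [0.18, 0.18, 0.18, 0.18, 0.18, 0.18, 0.18, 0.15]}}

```text
t: 4.1
tool_pos: [0.5677, -0.0394, 0.2306]
orientation: [-3.139, 0.13, 0.002]
force: [0.1, 0.4, 0.9]
opening: 0.0928
gripper_force: 0.0
```

```bash
cat >> h.py <<'E'
from scipy.spatial.transform import Rotation as Ro
TC=np.array([.5615,-.0708]);TY=-.079
def T(x,y,z): 
    c,s=np.cos(TY),np.sin(TY); return np.array([TC[0]+c*x-s*y,TC[1]+s*x+c*y,z])
def go(P,yaw=None):
    s=robot.read_state();R=Ro.from_rotvec(s['orientation']).as_matrix()
    th=np.arctan2(R[1,0],R[0,0])
    print('t',s['t'],'pos',s['tool_pos'].round(4),'yaw',round(th,3),'tilt',R[:,2].round(3),'F',s['force'].round(1),'open',round(s['opening'],4),'gf',round(s['gripper_force'],1),'q6',s['q'][5].round(2))
    print('delta cm (tool)',(100*R.T@(np.array(P)-s['tool_pos'])).round(2),'twist',None if yaw is None else round((th-yaw+np.pi)%(2*np.pi)-np.pi,3))
E
python3 - <<'E'
from h import *
go(T(0,.0315,.115),TY)
c=snap('wrist'); cv2.imwrite('pics/w1.png',c['frame'][:,:,::-1])
print([proj(c,T(x,.0315+y,.134)) for x in(-.03,.03) for y in (-.008,.008)])
E
```

```text
t 4.1 pos [ 0.5677 -0.0394  0.2306] yaw -0.083 tilt [-0.001  0.    -1.   ] F [0.1 0.4 0.9] open 0.0928 gf 0.0 q6 1.49
delta cm (tool) [-0.35  0.03 11.56] twist -0.004
[[np.float64(336.65620783205867), np.float64(284.222907229031)], [np.float64(313.5877931379315), np.float64(284.2984620281513)], [np.float64(337.14799881540006), np.float64(199.09444627609588)], [np.float64(312.5819826599944), np.float64(199.1803773342028)]]
```

View pics/w1.png

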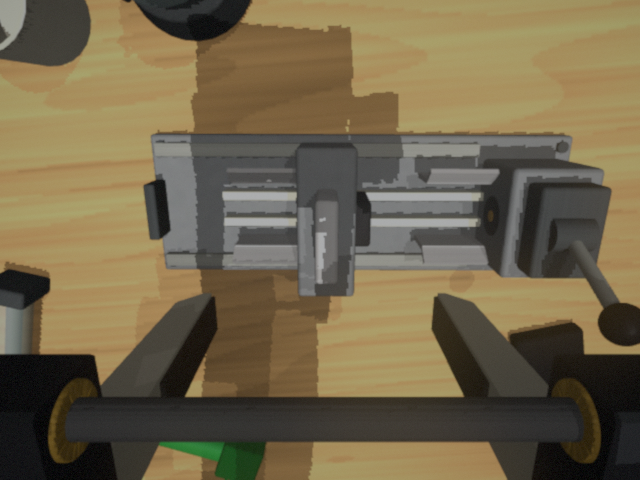

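The fin shows at columns 316–338 and rows 192–283. My prediction was 313–337 and 199–284, so the pose holds and I'll descend and grip the fin.

Call:
{"name": "apply_moves", "arguments": {"delta_pos": [[-0.3, 0, 2], [0, 0, 2], [0, 0, 2], [0, 0, 2], [0, 0, 2], [0, 0, 1], [0, 0, 0], [0, 0, 0]], "twist": [0, 0, 0, 0, 0, 0, 0, 0]}}

```text
t: 5.15
tool_pos: [0.5656, -0.0393, 0.1221]
orientation: [3.139, -0.121, 0.002]
force: [0.9, -0.8, -0.3]
opening: 0.0933
gripper_force: 0.0
```

Call:
{"name": "apply_moves", "arguments": {"delta_pos": [[0, 0, 0], [0, 0, 0], [0, 0, 0], [0, 0, 0], [0, 0, 0], [0, 0, 0], [0, 0, 0], [0, 0, 0]], "twist": [0, 0, 0, 0, 0, 0, 0, 0], "gripper": 0, "squeeze": 15}}

```text
t: 6.15
tool_pos: [0.565, -0.0392, 0.1211]
orientation: [3.139, -0.121, -0.0]
force: [-0.8, -1.4, -0.2]
opening: 0.0178
gripper_force: 0.9
```

Call:
{"name": "apply_moves", "arguments": {"delta_pos": [[0, -1, 0], [0, -2, 0], [0, -2, 0], [0, -2, 0], [0, -2, 0], [0, -1.5, 0], [0, -1, 0], [0, 0, 0]], "twist": [0, 0, 0, 0, 0, 0, 0, 0]}}

```text
t: 7.15
tool_pos: [0.5747, 0.0773, 0.1212]
orientation: [-3.139, 0.119, -0.003]
force: [6.9, -0.9, -4.1]
opening: 0.0152
gripper_force: 15.0
```

Run:
```python
from h import *
go(T(0,.150,.12),TY)
```

```text
t 7.15 pos [0.5747 0.0773 0.1212] yaw -0.076 tilt [ 0.002 -0.    -1.   ] F [ 6.9 -0.9 -4.1] open 0.0152 gf 15.0 q6 1.69
delta cm (tool) [-0.15 -0.13  0.12] twist 0.003
```

Call:
{"name": "apply_moves", "arguments": {"delta_pos": [[0, -0.15, 0], [0, -0.15, 0], [0, 0, 0]], "twist": [0, 0, 0]}}

```text
t: 7.52
tool_pos: [0.5748, 0.0775, 0.1212]
orientation: [3.136, -0.121, 0.002]
force: [4.4, -10.7, -2.2]
opening: 0.0154
gripper_force: 15.0
```

Call:
{"name": "apply_moves", "arguments": {"delta_pos": [[0, -0.15, 0], [0, -0.1, 0], [0, 0, 0]], "twist": [0, 0, 0]}}

```text
t: 7.9
tool_pos: [0.5748, 0.0777, 0.1212]
orientation: [3.132, -0.122, 0.002]
force: [3.3, -21.0, -1.2]
opening: 0.0152
gripper_force: 15.0
```

Call:
{"name": "apply_moves", "arguments": {"delta_pos": [[0, 0.3, 0], [0, 0, 0], [0, 0, 0], [0, 0, 0], [0, 0, -2], [0, 0, -4], [0, 0, -4], [0, 0, 0]], "twist": [0, 0, 0, 0, 0, 0, 0, 0], "gripper": 6}}

```text
t: 8.9
tool_pos: [0.5768, 0.0782, 0.2276]
orientation: [-3.138, 0.121, -0.015]
force: [0.1, -0.4, -0.3]
opening: 0.06
gripper_force: 0.0
```

Run:
```python
from h import *
go([.450,.2924,.2],-.328)
```

```text
t 8.9 pos [0.5768 0.0782 0.2276] yaw -0.077 tilt [ 0.009  0.001 -1.   ] F [ 0.1 -0.4 -0.3] open 0.06 gf 0.0 q6 1.69
delta cm (tool) [-14.32 -20.37   2.65] twist 0.251
```

Call:
{"name": "apply_moves", "arguments": {"delta_pos": [[-1.8, -2.55, 0.1], [-1.8, -2.55, 0.1], [-1.8, -2.55, 0.1], [-1.8, -2.55, 0.1], [-1.8, -2.55, 0.1], [-1.8, -2.55, 0.1], [-1.8, -2.55, 0.1], [-1.8, -2.55, 0.1]], "twist": [0, 0, 0, 0, 0, 0, 0, 0], "gripper": 7}}

```text
t: 9.9
tool_pos: [0.4454, 0.2932, 0.2132]
orientation: [3.139, -0.121, -0.0]
force: [0.5, 1.3, 0.4]
opening: 0.0701
gripper_force: 0.0
```

Call:
{"name": "apply_moves", "arguments": {"delta_pos": [[0, 0, 1], [0, 0, 0.5], [0, 0, 0], [0, 0, 0]], "twist": [0.12, 0.13, 0, 0]}}

```text
t: 10.4
tool_pos: [0.4463, 0.2925, 0.1985]
orientation: [-3.1, 0.507, -0.0]
force: [-0.1, 0.5, 0.1]
opening: 0.0702
gripper_force: 0.0
```

Run:
```python
from h import *
go([.450,.2924,.030],-.328)
c=snap('wrist'); im=c['frame'][:,:,::-1].copy()
for P in ([.3567,.3242,.022],[.5187,.269,.022],[.45,.2924,.022]):
    p=proj(c,P);print(p);cv2.circle(im,(int(p[0]),int(p[1])),4,(0,0,255),-1)
cv2.imwrite('pics/w2.png',im)
```

```text
t 10.4 pos [0.4463 0.2925 0.1985] yaw -0.324 tilt [ 0.  0. -1.] F [-0.1  0.5  0.1] open 0.0702 gf 0.0 q6 2.38
delta cm (tool) [ 0.35 -0.11 16.85] twist 0.004
[np.float64(322.4325900572371), np.float64(311.9626886091269)]
[np.float64(323.04206011008284), np.float64(117.1603216965)]
[np.float64(322.77241479169425), np.float64(206.52446434923752)]
```

View pics/w2.png

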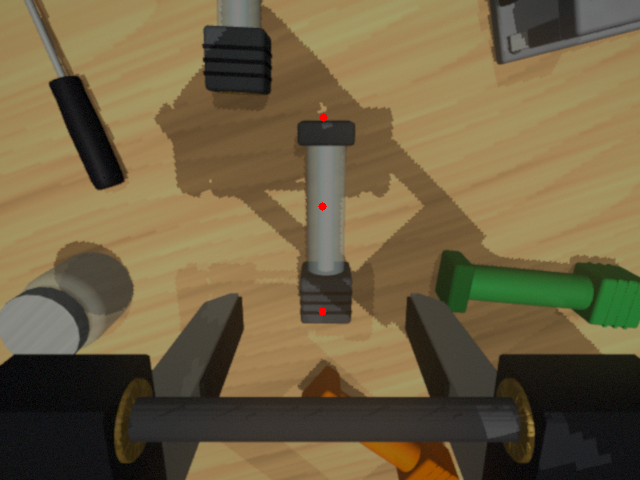

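The wrist view shows the long lamp along column ~326, with its tail edge at row 121 and its head edge at row 322. My predictions (red dots) sit about 3 px to its left. The jar is at left, around (65,300), so I'll check its clearance to the gripper body.

Run:
```python
from h import *
c=load('wrist');R=np.array(c['R']);print('cam',-R.T@c['t'])
for z in (.044,.0,.022): print(z,'tail',ray(c,326.5,121,z)[:2],'head',ray(c,326,322,z)[:2])
print('tube mid',ray(c,325.7,206,.022), 'tube near tail',ray(c,326,150,.022),'near head',ray(c,325.5,255,.022))
t=load('top');print('jar top',ray(t,123,259,.09),'foot',ray(t,126,262,0),'w',ray(c,40,325,.09))
for n in [(302,121),(354,121),(301,322),(351,322)]: print(ray(c,*n,.044)[:2])
```

```text
cam [0.52493804 0.26606744 0.37548701]
0.044 tail [0.51565324 0.26724744] head [0.35709699 0.32072558]
0.0 tail [0.51442082 0.26740407] head [0.33481857 0.32798064]
0.022 tail [0.51503703 0.26732575] head [0.34595778 0.32435311]
tube mid [0.44963997 0.28990833 0.022     ] tube near tail [0.49364503 0.27490804 0.022     ] near head [0.40811448 0.3040055  0.022     ]
jar top [0.4401025  0.51347459 0.09      ] foot [0.44350457 0.54256111 0.        ] w [0.44610649 0.51637046 0.09      ]
[0.5214921  0.28460749]
[0.50909943 0.24776173]
[0.36399099 0.34122382]
[0.35020301 0.30022743]
```

Call:
{"name": "apply_moves", "arguments": {"delta_pos": [[0.35, 0.15, 2], [0, 0, 3], [0, 0, 3], [0, 0, 3], [0, 0, 2.5], [0, 0, 1.8], [0, 0, 1], [0, 0, 0.5]], "twist": [0, 0, 0, 0, 0, 0, 0, 0]}}

```text
t: 11.45
tool_pos: [0.4491, 0.2899, 0.0298]
orientation: [3.1, -0.511, -0.0]
force: [0.6, 0.1, 0.3]
opening: 0.07
gripper_force: 0.0
```

Call:
{"name": "apply_moves", "arguments": {"delta_pos": [[0, 0, 0], [0, 0, 0], [0, 0, 0], [0, 0, 0], [0, 0, 0], [0, 0, 0], [0, 0, 0], [0, 0, 0]], "twist": [0, 0, 0, 0, 0, 0, 0, 0], "gripper": 2.5, "squeeze": 12}}

```text
t: 12.45
tool_pos: [0.449, 0.2899, 0.0301]
orientation: [3.1, -0.512, -0.0]
force: [-0.7, -0.9, 1.2]
opening: 0.0248
gripper_force: 0.0
```

The fingers closed past the 32 mm tube diameter with no force, so I'll look.

Run:
```python
from h import *
c=snap('wrist'); s=snap('side'); im=np.zeros((480,800,3),np.uint8)
im[:,:400]=cv2.resize(c['frame'],(400,300))[:,:,::-1].repeat(1,0)[:300].copy() if False else 0
im[:300,:400]=cv2.resize(c['frame'],(400,300))[:,:,::-1]
im[:400,400:]=cv2.resize(s['frame'][150:270,190:310],(400,400))[:,:,::-1]
cv2.imwrite('pics/w3.png',im); print(robot.read_state()['opening'],robot.read_state()['gripper_force'])
```

```text
0.024572104345345035 0.0
```

View pics/w3.png

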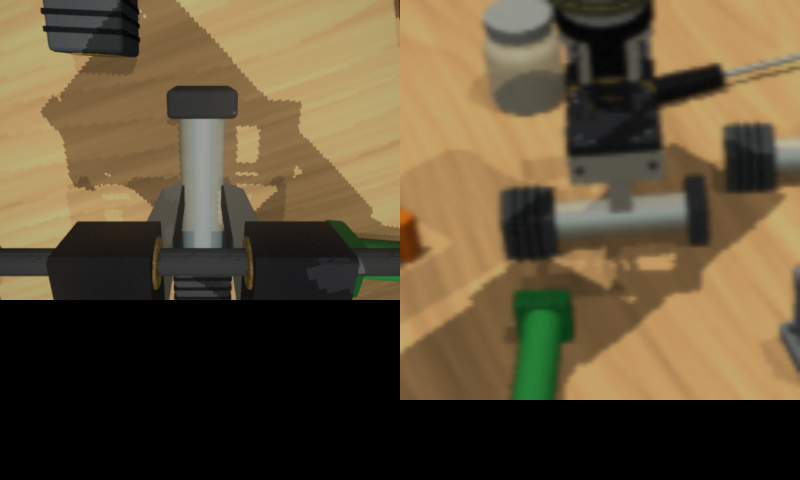

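The fingers straddle the tube and almost touch it, so the pads may be recessed. I'll close further, gently.

Call:
{"name": "apply_moves", "arguments": {"delta_pos": [[0, 0, 0], [0, 0, 0], [0, 0, 0], [0, 0, 0], [0, 0, 0], [0, 0, 0]], "twist": [0, 0, 0, 0, 0, 0], "gripper": 1.5, "squeeze": 12}}

```text
t: 13.3
tool_pos: [0.449, 0.29, 0.0302]
orientation: [-3.1, 0.512, -0.0]
force: [-0.1, 0.8, 0.3]
opening: 0.0148
gripper_force: 0.0
```

Run:
```python
from h import *
c=snap('wrist'); s=snap('side'); t=snap('top'); im=np.zeros((600,800,3),np.uint8)
im[:300,:400]=cv2.resize(c['frame'],(400,300))[:,:,::-1]
im[:300,400:]=cv2.resize(s['frame'][185:245,215:295],(400,300),interpolation=cv2.INTER_CUBIC)[:,:,::-1]
im[300:,:400]=cv2.resize(c['frame'][240:480,160:480],(400,300),interpolation=cv2.INTER_CUBIC)[:,:,::-1]
im[300:,400:]=cv2.resize(t['frame'][225:300,170:270],(400,300),interpolation=cv2.INTER_CUBIC)[:,:,::-1]
cv2.imwrite('pics/w4.png',im); st=robot.read_state();print(st['opening'],st['gripper_force'],st['force'])
tp=st['tool_pos'];print([proj(s,tp-[0,0,d]) for d in(0,.006,.025)], 'wrist',[proj(c,tp-[0,0,d]) for d in(0,.006,.025)])
```

```text
0.01493025681827346 0.0 [-0.09317626  0.70028976  0.33930932]
[[np.float64(256.5677990184163), np.float64(212.61005368021245)], [np.float64(256.72061215022285), np.float64(214.27490892273033)], [np.float64(257.1981862950861), np.float64(219.4779422574106)]] wrist [[np.float64(324.16633196486725), np.float64(299.71907164003926)], [np.float64(324.16043595591066), np.float64(294.2202944602438)], [np.float64(324.14381156884724), np.float64(278.71594212888704)]]
```

View pics/w4.png

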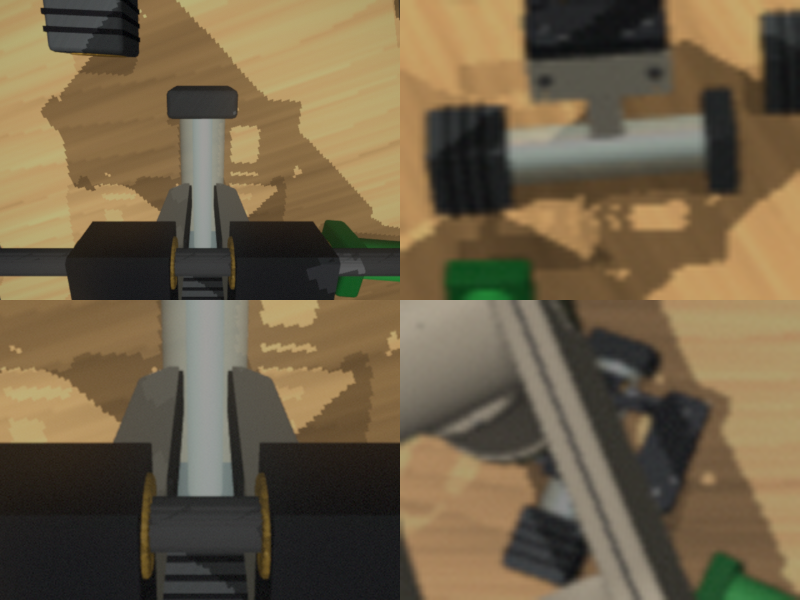

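In the side crop the fingertip ends at about (608,135), on top of the tube rather than beside it. The tips are therefore about 25 mm higher than `tips_ahead` implies, and the fingers closed above the tube. I'll quantify that before going lower.

Run:
```python
from h import *
s=load('side');c=load('wrist');st=robot.read_state();tp=st['tool_pos'];y=Ro.from_rotvec(st['orientation']).as_matrix()[:,1]
for z in (.005,.02,.03,.036,.042,.05):
    P=tp+y*.011;P[2]=z; Q=tp+y*.0075;Q[2]=z;W=tp-y*.0075;W[2]=z
    print(z,'side',np.round(proj(s,P),1),'wrist',np.round(proj(c,Q),1),np.round(proj(c,W),1))
```

```text
0.005 side [257.4 222. ] wrist [338.8 278.6] [309.4 278.6]
0.02 side [257.  217.9] wrist [339.9 290.6] [308.4 290.6]
0.03 side [256.8 215.2] wrist [340.7 299.6] [307.7 299.6]
0.036 side [256.6 213.5] wrist [341.2 305.4] [307.2 305.4]
0.042 side [256.4 211.8] wrist [341.7 311.6] [306.6 311.6]
0.05 side [256.2 209.5] wrist [342.5 320.5] [305.9 320.5]
```

Call:
{"name": "apply_moves", "arguments": {"delta_pos": [[0, 0, 0], [0, 0, 0], [0, 0, 0], [0, 0, 0], [0, 0, 0], [0, 0, 0]], "twist": [0, 0, 0, 0, 0, 0], "gripper": 6}}

```text
t: 14.2
tool_pos: [0.449, 0.2899, 0.0301]
orientation: [3.1, -0.512, -0.0]
force: [0.2, 0.5, 0.5]
opening: 0.0596
gripper_force: 0.0
```

Call:
{"name": "apply_moves", "arguments": {"delta_pos": [[0, 0, 0.8], [0, 0, 0.8], [0, 0, 0.4], [0, 0, 0]], "twist": [0, 0, 0, 0]}}

```text
t: 14.7
tool_pos: [0.4485, 0.2897, 0.0094]
orientation: [3.099, -0.512, -0.002]
force: [0.3, 0.5, 0.6]
opening: 0.06
gripper_force: 0.0
```

Run:
```python
from h import *
s=snap('side');c=snap('wrist');im=np.zeros((600,800,3),np.uint8)
im[:,:]=cv2.resize(s['frame'][185:245,215:295],(800,600),interpolation=cv2.INTER_CUBIC)[:,:,::-1]
st=robot.read_state();tp=st['tool_pos'];y=Ro.from_rotvec(st['orientation']).as_matrix()[:,1];print(tp,st['q'],st['force'])
for z in (0,.01,.02,.03,.04):
    P=tp+y*.034;P[2]=z; print(z,'side crop px',(np.array(proj(s,P))-[215,185])*10)
cv2.imwrite('pics/s5.png',im)
```

```text
[0.44906085 0.28997047 0.01014102] [4.77418774e-01 1.44905708e-01 1.85075556e+00 2.53690062e-05
 1.14598121e+00 2.37541034e+00] [-0.63184745  0.51277215 -1.41388958]
0 side crop px [429.02356745 437.92079032]
0.01 side crop px [426.517139   410.70188444]
0.02 side crop px [423.98373372 383.19001989]
0.03 side crop px [421.42291371 355.38044139]
0.04 side crop px [418.83423157 327.26829016]
```

View pics/s5.png

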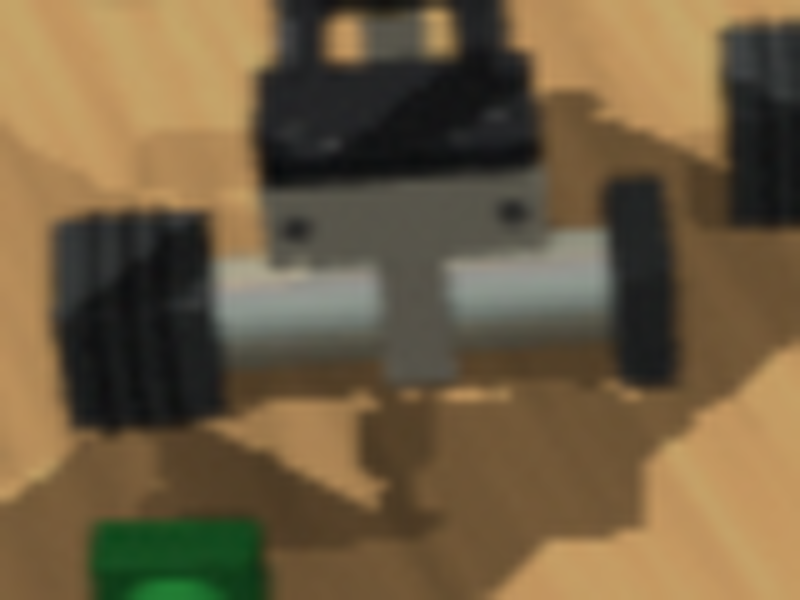

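The fingertip is at crop (420,383), which gives z ≈ 0.020 with the TCP reported at 0.010. The real tips are therefore about 10 mm behind the reported TCP. I'll go 12 mm lower and grip.

Call:
{"name": "apply_moves", "arguments": {"delta_pos": [[0, 0, 0.4], [0, 0, 0.4], [0, 0, 0.3], [0, 0, 0.1], [0, 0, 0]], "twist": [0, 0, 0, 0, 0]}}

```text
t: 15.42
tool_pos: [0.449, 0.2899, -0.002]
orientation: [3.1, -0.512, -0.0]
force: [0.2, -0.6, 0.6]
opening: 0.0602
gripper_force: 0.0
```

Call:
{"name": "apply_moves", "arguments": {"delta_pos": [[0, 0, 0], [0, 0, 0], [0, 0, 0], [0, 0, 0], [0, 0, 0], [0, 0, 0], [0, 0, 0], [0, 0, 0]], "twist": [0, 0, 0, 0, 0, 0, 0, 0], "gripper": 2.5, "squeeze": 12}}

```text
t: 16.42
tool_pos: [0.4491, 0.29, -0.0018]
orientation: [-3.1, 0.512, -0.0]
force: [-0.4, -1.0, 1.6]
opening: 0.0314
gripper_force: 12.0
```

Call:
{"name": "apply_moves", "arguments": {"delta_pos": [[0, 0, -1], [0, 0, -3], [0, 0, -3], [0, 0, -3], [0, 0, -3], [0, 0, -3], [0, 0, -3], [0, 0, -1]], "twist": [0, 0, 0, 0, 0, 0, 0, 0]}}

```text
t: 17.42
tool_pos: [0.4499, 0.2904, 0.2005]
orientation: [-3.098, 0.511, -0.004]
force: [1.1, 0.4, -3.1]
opening: 0.0318
gripper_force: 12.0
```

Run:
```python
from h import *
go(T(0,.003,.2),np.pi/2+TY)
```

```text
t 17.425 pos [0.4499 0.2904 0.2005] yaw -0.327 tilt [ 0.003  0.001 -1.   ] F [ 1.1  0.4 -3.1] open 0.0318 gf 12.0 q6 2.38
delta cm (tool) [22.1  30.32  0.04] twist -1.819
```

Call:
{"name": "apply_moves", "arguments": {"delta_pos": [[1.5, 2, 0], [2.5, 3.4, 0], [3, 4.1, 0], [3, 4.1, 0], [3, 4.1, 0], [3, 4.1, 0], [3, 4.1, 0], [2, 2.8, 0]], "twist": [0, 0, 0, 0, 0, 0, 0, 0]}}

```text
t: 18.42
tool_pos: [0.5552, -0.0515, 0.1968]
orientation: [3.099, -0.514, -0.003]
force: [-0.1, 0.4, -3.4]
opening: 0.0313
gripper_force: 12.0
```

Call:
{"name": "apply_moves", "arguments": {"delta_pos": [[1.1, 1.6, 0], [0, 0, 0], [0, 0, 0], [0, 0, 0], [0, 0, 0], [0, 0, 0], [0, 0, 0], [0, 0, 0]], "twist": [0, -0.1, -0.17, -0.17, -0.17, -0.17, -0.17, -0.17]}}

```text
t: 19.42
tool_pos: [0.5604, -0.0671, 0.1974]
orientation: [-2.893, -1.222, 0.002]
force: [0.3, -0.6, -2.9]
opening: 0.0318
gripper_force: 12.0
```

Call:
{"name": "apply_moves", "arguments": {"delta_pos": [[0, 0, 0], [0, 0, 0], [0, 0, 0], [0, 0, 0], [0, 0, 0], [0, 0, 0], [0, 0, 0]], "twist": [-0.17, -0.17, -0.17, -0.12, -0.069, 0, 0]}}

```text
t: 20.3
tool_pos: [0.5607, -0.0675, 0.1978]
orientation: [-2.308, -2.13, 0.0]
force: [-0.3, -0.0, -3.9]
opening: 0.0315
gripper_force: 12.0
```

Run:
```python
from h import *
go(T(0,.003,.1),np.pi/2+TY)
c=snap('wrist');cv2.imwrite('pics/w6.png',c['frame'][:,:,::-1])
```

```text
t 20.3 pos [ 0.5607 -0.0675  0.1978] yaw 1.491 tilt [-0.001  0.    -1.   ] F [-0.3 -0.  -3.9] open 0.0315 gf 12.0 q6 -0.13
delta cm (tool) [-0.02  0.11  9.78] twist -0.001
```

View pics/w6.png

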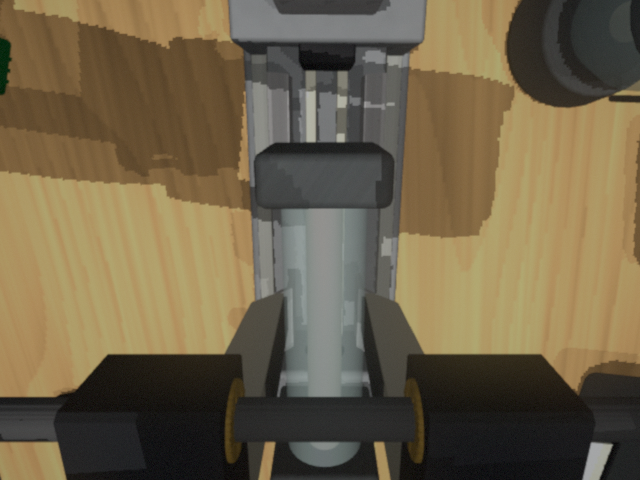

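The lamp hangs square over the bed. Its tail cap is centred at column 324, the bed at about 328 and the nose at about 327. I'll lower it softly.

Call:
{"name": "apply_moves", "arguments": {"delta_pos": [[0, 0.1, 2], [0, 0, 3], [0, 0, 3], [0, 0, 3], [0, 0, 2], [0, 0, 1.5], [0, 0, 0.8], [0, 0, 0]], "twist": [0, 0, 0, 0, 0, 0, 0, 0]}}

```text
t: 21.35
tool_pos: [0.5619, -0.0681, 0.045]
orientation: [-2.307, -2.132, 0.0]
force: [-0.0, -0.4, -3.0]
opening: 0.0315
gripper_force: 12.0
```

Call:
{"name": "apply_moves", "arguments": {"delta_pos": [[0, 0, 0.4], [0, 0, 0.3], [0, 0, 0.2], [0, 0, 0], [0, 0, 0]], "twist": [0, 0, 0, 0, 0]}}

```text
t: 21.98
tool_pos: [0.562, -0.0681, 0.0362]
orientation: [2.307, 2.132, 0.0]
force: [0.2, 0.1, -3.4]
opening: 0.0316
gripper_force: 12.0
```

Call:
{"name": "apply_moves", "arguments": {"delta_pos": [[0, 0, 0.2], [0, 0, 0.2], [0, 0, 0.1], [0, 0, 0], [0, 0, 0]], "twist": [0, 0, 0, 0, 0]}}

```text
t: 22.6
tool_pos: [0.5619, -0.0681, 0.0312]
orientation: [2.307, 2.132, 0.0]
force: [-0.1, -0.9, -3.3]
opening: 0.0313
gripper_force: 12.0
```

Call:
{"name": "apply_moves", "arguments": {"delta_pos": [[0, 0, 0.1], [0, 0, 0.1], [0, 0, 0], [0, 0, 0]], "twist": [0, 0, 0, 0]}}

```text
t: 23.1
tool_pos: [0.5619, -0.0681, 0.0291]
orientation: [-2.307, -2.132, 0.0]
force: [0.6, -0.3, -4.1]
opening: 0.0315
gripper_force: 12.0
```

Call:
{"name": "apply_moves", "arguments": {"delta_pos": [[0, 0, 0.1], [0, 0, 0], [0, 0, 0]], "twist": [0, 0, 0]}}

```text
t: 23.48
tool_pos: [0.5621, -0.0681, 0.0283]
orientation: [2.307, 2.132, 0.0]
force: [0.4, -0.2, -2.6]
opening: 0.0316
gripper_force: 12.0
```

Call:
{"name": "apply_moves", "arguments": {"delta_pos": [[0, 0, 0.1], [0, 0, 0], [0, 0, 0]], "twist": [0, 0, 0]}}

```text
t: 23.85
tool_pos: [0.5621, -0.0681, 0.0282]
orientation: [2.307, 2.132, 0.0]
force: [-4.6, 1.5, 6.7]
opening: 0.0317
gripper_force: 12.0
```

It's seated on the rails, so I'll release it and rise.

Call:
{"name": "apply_moves", "arguments": {"delta_pos": [[0, 0, -0.1], [0, 0, 0], [0, 0, 0], [0, 0, 0], [0, 0, 0], [0, 0, -1], [0, 0, -3], [0, 0, -4]], "twist": [0, 0, 0, 0, 0, 0, 0, 0], "gripper": 5.5}}

```text
t: 24.85
tool_pos: [0.561, -0.0679, 0.1085]
orientation: [-2.306, -2.131, 0.002]
force: [1.6, 0.3, 0.5]
opening: 0.0552
gripper_force: 0.0
```

Call:
{"name": "apply_moves", "arguments": {"delta_pos": [[0, 0, -4], [0, 0, -4], [0, 0, -3], [0, 0, 0], [0, 0, 0]], "twist": [0, 0, 0, 0, 0]}}

```text
t: 25.48
tool_pos: [0.5616, -0.068, 0.2175]
orientation: [-2.307, -2.132, 0.001]
force: [0.3, -0.1, -0.8]
opening: 0.0545
gripper_force: 0.0
```

Run:
```python
from h import *
go(T(0,.149,.11),TY)
c=snap('top');w=snap('wrist');im=np.zeros((600,800,3),np.uint8)
im[:300,:400]=cv2.resize(w['frame'],(400,300))[:,:,::-1]
s=snap('side')
im[:300,400:]=cv2.resize(s['frame'][220:370,290:490],(400,300))[:,:,::-1]
im[300:,:]=cv2.resize(c['frame'][190:250,270:430],(800,300),interpolation=cv2.INTER_CUBIC)[:,:,::-1]
cv2.imwrite('pics/p7.png',im)
for y in(-.11,-.107,-.053): print(y, [np.round(proj(w,T(0,y,.074)),0).tolist()], np.round((np.array(proj(s,T(0,y,.074)))-[290,220])*2+[400,0]))
print('tail .072', np.round(proj(w,T(0,.075,.074))), 'nose', np.round(proj(w,T(0,.115,.06))))
```

```text
t 25.475 pos [ 0.5616 -0.068   0.2175] yaw 1.492 tilt [-0.001  0.    -1.   ] F [ 0.3 -0.1 -0.8] open 0.0545 gf 0.0 q6 -0.13
delta cm (tool) [14.62  0.02 10.75] twist 1.571
-0.11 [[326.0, 350.0]] [585. 182.]
-0.107 [[326.0, 347.0]] [583. 180.]
-0.053 [[326.0, 289.0]] [560. 143.]
tail .072 [327. 126.] nose [327.  68.]
```

View pics/p7.png

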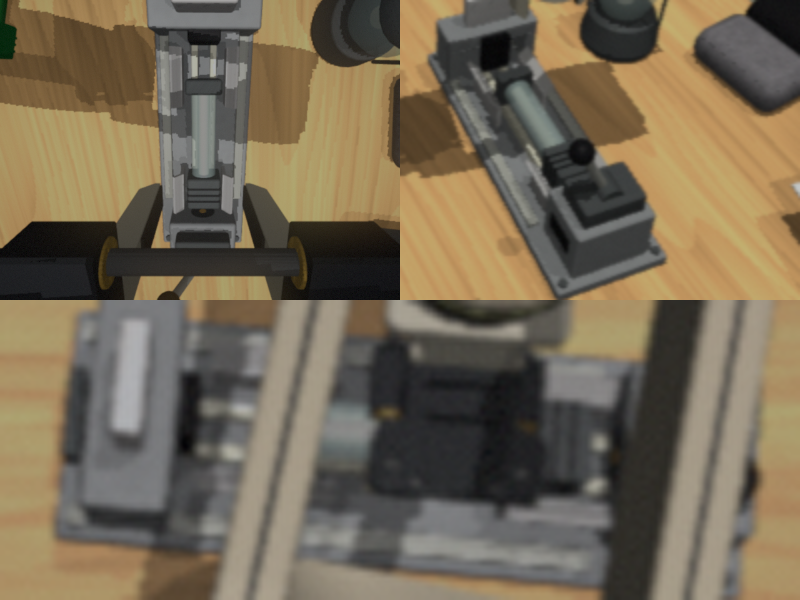

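The lamp lies level in the guides: its tail is at wrist row ~125, with 126 predicted, and its ribbed head faces the contact head. Next is the tailstock fin, gripped lower this time.

Call:
{"name": "apply_moves", "arguments": {"delta_pos": [[2, 0, 0], [3, 0, 0], [3, 0, 0], [3, 0, 0], [2.6, 0, 0], [1, 0, 0], [0, 0, 0], [0, 0, 0]], "twist": [0, 0, 0, 0, 0, 0.1, 0.17, 0.17], "gripper": 7}}

```text
t: 26.62
tool_pos: [0.5729, 0.0791, 0.2174]
orientation: [-2.72, -1.571, 0.001]
force: [-0.1, 0.7, -0.1]
opening: 0.0695
gripper_force: 0.0
```

Call:
{"name": "apply_moves", "arguments": {"delta_pos": [[0, 0, 0], [0, 0, 0], [0, 0, 0], [0, 0, 0], [0, 0, 0], [0, 0, 0], [0, 0, 0], [0, 0, 0]], "twist": [0.17, 0.17, 0.17, 0.17, 0.17, 0.17, 0.111, 0]}}

```text
t: 27.62
tool_pos: [0.573, 0.0785, 0.2175]
orientation: [-3.139, 0.122, 0.002]
force: [-0.6, -0.7, -0.2]
opening: 0.07
gripper_force: 0.0
```

Run:
```python
from h import *
go(T(0,.149,.098),TY)
```

```text
t 27.625 pos [0.573  0.0785 0.2175] yaw -0.078 tilt [-0.001  0.    -1.   ] F [-0.6 -0.7 -0.2] open 0.07 gf 0.0 q6 1.7
delta cm (tool) [ 0.05  0.08 11.95] twist 0.001
```

Call:
{"name": "apply_moves", "arguments": {"delta_pos": [[0.05, 0, 2], [0, 0, 3], [0, 0, 3], [0, 0, 2], [0, 0, 1], [0, 0, 0.6], [0, 0, 0.3], [0, 0, 0]], "twist": [0, 0, 0, 0, 0, 0, 0, 0]}}

```text
t: 28.62
tool_pos: [0.5744, 0.0774, 0.0998]
orientation: [-3.139, 0.124, -0.002]
force: [-0.7, -0.1, 0.3]
opening: 0.0699
gripper_force: 0.0
```

Call:
{"name": "apply_moves", "arguments": {"delta_pos": [[0, 0, 0], [0, 0, 0], [0, 0, 0], [0, 0, 0], [0, 0, 0], [0, 0, 0], [0, 0, 0], [0, 0, 0]], "twist": [0, 0, 0, 0, 0, 0, 0, 0], "gripper": 0, "squeeze": 10}}

```text
t: 29.62
tool_pos: [0.5739, 0.0774, 0.0991]
orientation: [3.139, -0.125, -0.0]
force: [0.1, -0.2, 0.1]
opening: 0.0158
gripper_force: 10.0
```

Call:
{"name": "apply_moves", "arguments": {"delta_pos": [[0, 0.3, 0], [0, 0.8, 0], [0, 0.8, 0], [0, 0.8, 0], [0, 0.6, 0], [0, 0.3, 0], [0, 0, 0], [0, 0, 0]], "twist": [0, 0, 0, 0, 0, 0, 0, 0]}}

```text
t: 30.62
tool_pos: [0.5708, 0.0411, 0.0991]
orientation: [3.138, -0.125, -0.001]
force: [-4.6, -1.7, 2.6]
opening: 0.0159
gripper_force: 10.0
```

Call:
{"name": "apply_moves", "arguments": {"delta_pos": [[0, 0.3, 0], [0, 0.3, 0], [0, 0.3, 0], [0, 0.3, 0], [0, 0.2, 0], [0, 0, 0]], "twist": [0, 0, 0, 0, 0, 0]}}

```text
t: 31.38
tool_pos: [0.5697, 0.0282, 0.0991]
orientation: [-3.138, 0.124, 0.001]
force: [-4.6, 4.0, 3.3]
opening: 0.0157
gripper_force: 10.0
```

Call:
{"name": "apply_moves", "arguments": {"delta_pos": [[0, 0.2, 0], [0, 0.2, 0], [0, 0, 0]], "twist": [0, 0, 0]}}

```text
t: 31.75
tool_pos: [0.5694, 0.0243, 0.0991]
orientation: [-3.138, 0.124, 0.001]
force: [-5.0, 3.0, 3.4]
opening: 0.0157
gripper_force: 10.0
```

Call:
{"name": "apply_moves", "arguments": {"delta_pos": [[0, 0.1, 0], [0, 0, 0], [0, 0, 0]], "twist": [0, 0, 0]}}

```text
t: 32.12
tool_pos: [0.5693, 0.0235, 0.0991]
orientation: [-3.138, 0.123, 0.001]
force: [-4.8, 4.0, 3.2]
opening: 0.0158
gripper_force: 10.0
```

Call:
{"name": "apply_moves", "arguments": {"delta_pos": [[0, 0.1, 0], [0, 0, 0], [0, 0, 0]], "twist": [0, 0, 0]}}

```text
t: 32.5
tool_pos: [0.5692, 0.0226, 0.0991]
orientation: [-3.138, 0.123, 0.001]
force: [-5.6, 4.7, 2.8]
opening: 0.0158
gripper_force: 10.0
```

Call:
{"name": "apply_moves", "arguments": {"delta_pos": [[0, 0.1, 0], [0, 0, 0]], "twist": [0, 0]}}

```text
t: 32.75
tool_pos: [0.5693, 0.0226, 0.0991]
orientation: [-3.136, 0.123, 0.001]
force: [-4.1, 9.0, 2.0]
opening: 0.016
gripper_force: 10.0
```

Call:
{"name": "apply_moves", "arguments": {"delta_pos": [[0, 0.1, 0], [0, 0, 0]], "twist": [0, 0]}}

```text
t: 33.0
tool_pos: [0.5693, 0.0226, 0.099]
orientation: [-3.135, 0.122, 0.0]
force: [-3.2, 12.6, 3.0]
opening: 0.016
gripper_force: 10.0
```

The tailstock made firm contact after exactly 55 mm of travel, so it reads about 0.080. I'll unload, release, rise and close the fingers.

Call:
{"name": "apply_moves", "arguments": {"delta_pos": [[0, -0.2, 0], [0, 0, 0], [0, 0, 0], [0, 0, 0], [0, 0, 0], [0, 0, -2], [0, 0, -4], [0, 0, -4]], "twist": [0, 0, 0, 0, 0, 0, 0, 0], "gripper": 4}}

```text
t: 34.0
tool_pos: [0.5696, 0.0215, 0.2017]
orientation: [3.139, -0.125, 0.001]
force: [1.5, 0.4, 1.7]
opening: 0.0401
gripper_force: 0.0
```

Call:
{"name": "apply_moves", "arguments": {"delta_pos": [[0, 0, -3], [0, 0, 0], [0, 0, 0], [0, 0, 0], [0, 0, 0]], "twist": [0, 0, 0, 0, 0], "gripper": 0}}

```text
t: 34.62
tool_pos: [0.5688, 0.0216, 0.2278]
orientation: [-3.139, 0.124, 0.003]
force: [-0.8, -0.1, -1.1]
opening: 0.0005
gripper_force: 0.0
```

Run:
```python
from h import *
go(T(-.09,-.146,.225),TY)
c=snap('top')
# fin bright blob -> tester y
f=cv2.cvtColor(c['frame'],cv2.COLOR_RGB2GRAY)
x0,x1=[int(proj(c,T(0,y,.134))[0]) for y in(.14,.05)]
P=np.array([ray(c,u,v,.134)[:2] for v in range(190,235) for u in range(x0-3,x1+3) if f[v,u]>165])
if len(P):
    d=P.mean(0)-TC;print(len(P),'fin tester y',d@[-np.sin(TY),np.cos(TY)],'x',d@[np.cos(TY),np.sin(TY)])
```

```text
t 34.625 pos [0.5688 0.0216 0.2278] yaw -0.079 tilt [-0.002  0.    -1.   ] F [-0.8 -0.1 -1.1] open 0.0005 gf 0.0 q6 1.6
delta cm (tool) [-9.   23.87  0.3 ] twist -0.0
17 fin tester y 0.09511170427970804 x -0.011680716615276355
```

Call:
{"name": "apply_moves", "arguments": {"delta_pos": [[-1, 2, 0], [-1.3, 3.5, 0], [-1.3, 3.5, 0], [-1.3, 3.5, 0], [-1.3, 3.5, 0], [-1.3, 3.5, 0], [-1, 3, 0], [-0.5, 1.4, 0]], "twist": [0, 0, 0, 0, 0, 0, 0, 0]}}

```text
t: 35.67
tool_pos: [0.4595, -0.2113, 0.229]
orientation: [3.139, -0.128, -0.0]
force: [-0.3, -0.7, 0.0]
opening: 0.0
gripper_force: 0.0
```

Call:
{"name": "apply_moves", "arguments": {"delta_pos": [[0, 0, 2], [0, 0, 2], [0, 0, 1.8], [0, 0, 0.8], [0, 0, 0.3], [0, 0, 0]], "twist": [0, 0, 0, 0, 0, 0]}}

```text
t: 36.42
tool_pos: [0.4612, -0.2095, 0.1604]
orientation: [3.139, -0.124, 0.001]
force: [-0.1, -0.9, -0.2]
opening: 0.0003
gripper_force: 0.0
```

Run:
```python
from h import *
go(T(.016,-.146,.159),TY)
```

```text
t 36.425 pos [ 0.4612 -0.2095  0.1604] yaw -0.079 tilt [ 0. -0. -1.] F [-0.1 -0.9 -0.2] open 0.0003 gf 0.0 q6 1.12
delta cm (tool) [10.51 -0.02  0.14] twist 0.0
```

Call:
{"name": "apply_moves", "arguments": {"delta_pos": [[0.8, 0, 0], [1, 0, 0], [1, 0, 0], [1, 0, 0], [1, 0, 0], [1, 0, 0], [0, 0, 0]], "twist": [0, 0, 0, 0, 0, 0, 0]}}

```text
t: 37.3
tool_pos: [0.5194, -0.2141, 0.1599]
orientation: [-3.139, 0.124, -0.0]
force: [-1.2, -0.1, -0.5]
opening: 0.0006
gripper_force: 0.0
```

Call:
{"name": "apply_moves", "arguments": {"delta_pos": [[1, 0, 0], [1, 0, 0], [1, 0, 0], [0.7, 0, 0], [0, 0, 0]], "twist": [0, 0, 0, 0, 0]}}

```text
t: 37.92
tool_pos: [0.5561, -0.217, 0.16]
orientation: [-3.139, 0.124, -0.0]
force: [-0.9, -0.6, 0.4]
opening: 0.0005
gripper_force: 0.0
```

Call:
{"name": "apply_moves", "arguments": {"delta_pos": [[0.4, 0, 0], [0.3, 0, 0], [0, 0, 0]], "twist": [0, 0, 0]}}

```text
t: 38.3
tool_pos: [0.5627, -0.2176, 0.1602]
orientation: [3.139, -0.124, 0.0]
force: [-0.0, 0.1, 0.0]
opening: 0.0004
gripper_force: 0.1
```

```bash
cat > ball.py <<'E'
from h import *
go(T(.016,-.146,.159),TY)
for n in('side','top'):
    c=snap(n);g=cv2.cvtColor(c['frame'],cv2.COLOR_RGB2GRAY)
    for a in np.arange(0,1.05,.1):
        P=T(.08*np.sin(a-.5),-.146,.107+.08*np.cos(a-.5));u,v=[int(round(k)) for k in proj(c,P)]
        m=T(.045*np.sin(a-.5),-.146,.107+.045*np.cos(a-.5));mu,mv=[int(round(k)) for k in proj(c,m)]
        print(n,round(a,1),(u,v),g[v-3:v+4,u-3:u+4].mean().round(),'rod',g[mv-1:mv+2,mu-1:mu+2].mean().round())
E
python3 ball.py
```

```text
t 38.3 pos [ 0.5627 -0.2176  0.1602] yaw -0.079 tilt [ 0. -0. -1.] F [-0.   0.1  0. ] open 0.0004 gf 0.1 q6 1.2
delta cm (tool) [ 0.32 -0.03  0.12] twist -0.0
side 0.0 (380, 296) 61.0 rod 40.0
side 0.1 (383, 294) 83.0 rod 68.0
side 0.2 (387, 292) 129.0 rod 85.0
side 0.3 (391, 290) 160.0 rod 94.0
side 0.4 (395, 289) 149.0 rod 100.0
side 0.5 (398, 287) 96.0 rod 99.0
side 0.6 (402, 286) 69.0 rod 94.0
side 0.7 (406, 286) 81.0 rod 86.0
side 0.8 (409, 285) 85.0 rod 70.0
side 0.9 (412, 285) 66.0 rod 69.0
side 1.0 (415, 285) 47.0 rod 74.0
top 0.0 (416, 226) 95.0 rod 53.0
top 0.1 (416, 223) 67.0 rod 53.0
top 0.2 (417, 220) 69.0 rod 59.0
top 0.3 (417, 217) 64.0 rod 57.0
top 0.4 (417, 213) 58.0 rod 65.0
top 0.5 (418, 210) 56.0 rod 96.0
top 0.6 (418, 207) 71.0 rod 112.0
top 0.7 (418, 204) 97.0 rod 136.0
top 0.8 (418, 201) 127.0 rod 150.0
top 0.9 (418, 198) 143.0 rod 153.0
top 1.0 (417, 196) 139.0 rod 154.0
```

Run:
```python
from h import *
c=load('side');g=cv2.cvtColor(c['frame'],cv2.COLOR_RGB2GRAY)
print(g[272:300:2,366:440:3])
```

```text
[[ 86 161 133 172 174 171 166 158 167 174 172  54  49  46  71  70  92  64
   26  38  40  40  40  39  40]
 [ 80 160 153 168 172 173 169 162 162 171 161  69  36  67  63  73  87 123
   40  40  40  39  41  39  40]
 [129 127 160 138 172 173 171 172 157 165 159  71  63  70  50  73  82  96
   39  40  40  40  39  40  41]
 [130 105 162 141 168 173 172 170 168 160 143  70  61  71  84  62  77  47
   38  39  33  38  39  39  40]
 [130 122 133 158 144 172 171 171 171 162 130  71  60  71  87  56  73  28
   29  42  80  38  42  49  40]
 [143 130  98 159 149 170 171 170 170 170 118  71  70  70  86  84  61  57
   18  41  40  41  43  54  35]
 [156 132 120 157 154 150 172 170 170 171 106  73  68  74  86  86  44  38
   44  25  40  42  32  21  18]
 [162 134 130 114 154 131 171 171 170 170 137  68  70  79  87  86  21  38
   81  18  20  20  19  33  71]
 [158 150 124  91  95  93 149 171 169 169 150  64  70  83  86  84  12  35
   84  53  22  35  71  92  89]
 [146 135  89  71  71  88  96 171 171 169 165  65  70  87  90  74   8  48
   85  95  86  86  89  88  88]
 [148 139 120  74  67  88  92 145 165 163 163 127  72  87  87  74  70 117
   92  92  82  89  87  87  96]
 [147 145 134  84  70  76  92 110 100  99  96  94  85  66  73  88  97  87
   93  56  86  88  88 134 176]
 [142 149 133  79  68  44  90 119 111 101  96  97  84  71  75 102  96  81
   94  85  89  95 104 168 176]
 [126  82  70  68  65  44  48  93 128 100  99  94  65  75  92 102 103  98
   94  97 101 101 101 141 174]]
```

Call:
{"name": "apply_moves", "arguments": {"delta_pos": [[0.3, 0, 0], [0.2, 0, 0], [0, 0, 0]], "twist": [0, 0, 0]}}

```text
t: 38.78
tool_pos: [0.5657, -0.2179, 0.16]
orientation: [-3.139, 0.125, 0.007]
force: [-10.8, 0.9, 5.1]
opening: 0.0003
gripper_force: 5.4
```

Call:
{"name": "apply_moves", "arguments": {"delta_pos": [[-2, 0, 0], [-3, 0, 0], [-3, 0, -1], [-3, 0, -3], [-3, 0, -3], [-2, 0, -2], [0, 0, 0], [0, 0, 0]], "twist": [0, 0, 0, 0, 0, 0, 0, 0]}}

```text
t: 39.78
tool_pos: [0.4085, -0.2053, 0.2495]
orientation: [-3.139, 0.125, -0.0]
force: [-0.7, -0.8, -0.8]
opening: 0.0008
gripper_force: 0.0
```

```bash
python3 ball.py
python3 - <<'E'
from h import *
for n,(a,b,d,e) in dict(top=(186,236,400,432),side=(262,306,366,426)).items():
    c=load(n);g=cv2.cvtColor(c['frame'],cv2.COLOR_RGB2GRAY);print(g[a:b:3,d:e:3])
E
```

```text
t 39.775 pos [ 0.4085 -0.2053  0.2495] yaw -0.079 tilt [ 0.  0. -1.] F [-0.7 -0.8 -0.8] open 0.0008 gf 0.0 q6 1.07
delta cm (tool) [15.79 -0.02  9.05] twist -0.0
side 0.0 (380, 296) 73.0 rod 63.0
side 0.1 (383, 294) 131.0 rod 114.0
side 0.2 (387, 292) 161.0 rod 142.0
side 0.3 (391, 290) 170.0 rod 154.0
side 0.4 (395, 289) 169.0 rod 170.0
side 0.5 (398, 287) 168.0 rod 171.0
side 0.6 (402, 286) 168.0 rod 165.0
side 0.7 (406, 286) 138.0 rod 156.0
side 0.8 (409, 285) 74.0 rod 128.0
side 0.9 (412, 285) 23.0 rod 119.0
side 1.0 (415, 285) 22.0 rod 112.0
top 0.0 (416, 226) 72.0 rod 62.0
top 0.1 (416, 223) 72.0 rod 60.0
top 0.2 (417, 220) 77.0 rod 69.0
top 0.3 (417, 217) 76.0 rod 74.0
top 0.4 (417, 213) 76.0 rod 74.0
top 0.5 (418, 210) 83.0 rod 80.0
top 0.6 (418, 207) 92.0 rod 86.0
top 0.7 (418, 204) 105.0 rod 94.0
top 0.8 (418, 201) 84.0 rod 95.0
top 0.9 (418, 198) 43.0 rod 93.0
top 1.0 (417, 196) 29.0 rod 90.0
[[161 160 161 159 153 154 156 156 158 159 160]
 [157 157 156 157 157 151 150 149 149 149 151]
 [158 157 159 159 158  75  27  86 152 153 154]
 [164 163 165 165 132  19  36  26 152 159 
[... 1192 characters left out ...]
  34  66
  165 174]
 [149 130 109 156 148 166 171 170 169 171 167 163 169 171 111  17  30  24
   75 174]
 [161 134 130 113 157 135 170 170 170 169 170 170 164 170  78  15  22  20
   35 169]
 [152 157 130 118 147 153 144 172 168 169 169 169 171 164 131  11  11  13
   97 174]
 [148 156 146 129 110 153 154 163 172 169 169 169 169 159 106  71  77 137
  175 174]
 [144 148 161 129  73  80 152 151 171 171 167 168 167 109 103 149 167 171
  182 174]
 [124  70  44  37  37  30  67 152 155 173 171 167 118 114 135 174 175 172
  179 180]
 [ 37  36  28  22  38  36  33 123 153 165 151 102 117 111 169 172 175 177
  178 180]
 [ 16  37  36  23  27  38  54  55  77  58  65 115  94 161 169 170 172 176
  177 177]]
```

```bash
python3 -c "
from plant import robot
print(robot.close_job())"
```

```text
the job is handed in; nothing more can be done
None
```

I handed the job in after about 40 s of robot time; no verdict came back. By my last readings the long lamp sits released between the guides, with the tailstock holding it home at about 0.080 m and the start lever fully over at about 1.0 rad, and the arm is clear of everything.

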